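# Fit the last push rivet of a welder's dust-filter cover

## Robot

A 6-joint arm with a two-finger parallel gripper is mounted at the origin on the work surface. World frame = base frame: x ahead of the robot, y to its left, z up, the work surface at z = 0. Lengths are in mm, angles in rad, forces in N, time in s.
With the tool pointing down it reaches from about 350 to 975 mm from the base axis. Payload 7.1 kg.
Tool frame: the origin (TCP) lies at the very end of the fingers, on their centre line; the grasp point (between the pads) lies 19 mm behind it (r.hold_point_z is the distance from the TCP to the grasp point, in mm); z points along the fingers, y is the line along which they close (so a half turn about z gives the same grasp; the last joint's range is limited). The gripper opens to 88 mm and grips with 3 to 60 N. Pads are 20 mm wide; open, the fingers measure 115 mm over their backs; the gripper's body (75 mm by 178 mm) begins 61 mm behind the grasp point.
Start: joints at [1.155, 0.423, 1.63, -0, 1.089, -0.019], TCP at [241.511, 576.435, 222.675] pointing down, gripper open.
Joint ranges: [-3, 3], [-0.9, 2.11], [0.09, 2.58], [-1.31, 4.45], [0.11, 2.69], [-2.54, 2.54]. Speed limits (rad/s): [2.39, 2.39, 3.01, 3.14, 3.14, 3.14].

## Interface

Orientations are given as a rotation vector (axis times angle).
In Python, from rig import r, cams gives the robot as it stands.
- The arm moves only by the tool send_rows, never from a script. Its argument "increments" is one flat list of numbers, 6 for each row, row after row: the shift along the tool's x, y, z in cm, then the turn, a rotation vector about the tool's x, y, z in rad. In form: [tx, ty, tz, wx, wy, wz, tx, ty, tz, wx, wy, wz, ...]. A call has 1 to 20 rows; each row shifts and turns the commanded pose from where the row before left it, along the tool's axes as they then stand; what a row does not reach is not made up. A row lasts 1/8 s, in which the tool goes at most 62.5 mm and 10.7 degrees, less where a joint would pass 70% of its speed; a pose out of reach is approached as far as the arm can. A call is refused whole if a number of a shift passes 6.25 or a number of a turn 0.188, either way. A call with a gripper value outside its range is refused whole. "grip" is the closure, from 0 (fully open) to 1 (shut), set as the call begins (left out, the last holds). The fingers move at their own pace and stop on an object; "grip_force" is the grip in N (left out, the last holds). Time passes only in rows, so rows that do not move let the fingers close. It gives the time, the measured TCP pose, the force, the opening and the grip force at its end, in the units of the state.
- r.get_state(): the state, without advancing time (a new reading comes with each control period).
- cams.snapshot(name): name is "side" or "top"; returns a dict with "img" (420x560x3 uint8, blue, green, red), "camera_matrix" (3x3 intrinsics, pixels), "dist" ([k1, k2, p1, p2, k3] as OpenCV has them; the pictures are not rectified), "extrinsics" (4x4, takes a point from camera to world coordinates). Camera axes: x right, y down, z forward; pixel columns grow to the right and rows downward; lengths in mm; the calibration is good to about 2 mm. A picture is of the moment at which its call begins. There is no depth.
- r.sign_off(): hands the job in; it is judged then, once.
The state is a dict: "clock": time; "qpos": joint angles; "joint_velocities": joint speeds; "effort": joint torques, N m; "tool_pos": TCP position; "eef_rot": TCP orientation; "ft_force": force on the tool from outside, world axes, zero at the start; "moment": the same for the moment, N m; "gripper_width": finger opening in mm; "finger_force": force on a finger pad.
Only numpy, scipy, OpenCV 4.12 (cv2) and the standard library are available. Lean on these libraries where they do the work, as an engineer would, in place of code of your own. Each camera call takes 0.05 s, during which the arm holds its last target. There are 200 camera calls.

## Task

The louvred dust-filter cover is back on the welder, which lies on its side on the bench, and three of its four push rivets are home. Take the matching large push rivet out of the fastener tray, feel it into the empty corner hole until its head sits flat on the cover with its pin still up, then push the center pin in flush to lock it and let go. Use no more than thumb pressure (keep the push below 30 N) and leave the other fasteners and the things on the bench alone.

Things in the scene. Friction and masses are not known exactly. Their poses are not given: they have to be found in the camera images.
- rivet_center (a point): the large push rivet, black plastic, loose, standing upright in one of the tray's three holes (the one with the widest head). This point is on its axis half-way up (pin raised), 3 mm below the underside of its head; z up. It can be gripped by its raised pin; fingertips can reach past the pin's head and rest on the rivet's head.
- rivet: the same rivet; origin at the centre of the underside of its head. Head 28 mm in diameter, 4 mm thick; below it a straight split shank 9 mm in diameter, 19 mm long, its foot flat and blunt; the center pin stands out of the head.
- pin_top (a point): centre of the top face of the rivet's center pin: a flat round head 13 mm in diameter and 4 mm thick on an 8 mm stem. Raised, its top stands 9 mm above the upper face of the rivet's head (13 mm above the underside), with 5 mm of stem showing. Pushed in fully, it is flush with the rivet's head.
- rivet_pin (a joint): how far the center pin is pushed in, m: 0 raised, 0.009 flush at its stop. It yields to about 10 N along its axis, stays put below that and stays where it is left. Going in it spreads two legs of the shank by about 2 mm each, and then the shank passes its hole neither in nor out: so it stays raised until the head is seated.
- empty_hole (a point): centre of the empty 19 mm clearance hole in one corner of the cover (which corner changes), level with the cover's upper face; a flat ring of bare steel surrounds it. The 10.5 mm hole that the shank must enter is in the welder's sheet directly below (see the welder). Until found, the shank stands on that sheet, the head's underside 16 mm above the cover.
- cover: the louvred dust-filter cover, dark steel, 150 x 210 x 3 mm, level on the welder's side; louvres up to 4 mm high in its middle, rivet holes at 55 mm (x) and 85 mm (y) either side of the centre; the three set rivets stand 4 mm high. Origin at the centre of its underside, x along the short side, y along the long side. It does not give under the hand.
- welder: the welder, grey case with black end frames, 260 x 360 x 150 mm as it lies. Origin on the bench roughly under its middle (no datum for the holes), y along its length. Its upper sheet is 3 mm thick, hollow for 32 mm below. The cover has shifted on it: the sheet's hole is off the centre of the cover's empty hole by up to 3.5 mm along each of the cover's sides, not measured; it must be felt for.
- small_rivet_center (a point): a smaller push rivet (head 18 mm, pin head 9 mm, shank 6 mm) in another hole of the tray; it does not fit: leave it. Point on its axis 2 mm below the underside of its head.
- fir_clip_center (a point): a clip with a domed 22 mm head, a finned shank and no pin, in the third hole of the tray: leave it. Point on its axis 7 mm below the underside of its head.
- tray: the fastener tray, grey plastic, fixed: a block 62 (x) x 170 (y) x 38 mm high with three holes, 10.5 mm in diameter and 26 mm deep, at y = -52, 0 and 52 mm, and an open pan 22 mm high beyond it (+x, 60 mm long). Origin under the centre of the block. The fasteners' heads rest on its upper face.
- spray_can: a spray can 64 mm in diameter and 190 mm tall standing on the bench; origin under its centre. Leave it.
- hammer: a chipping hammer 260 mm long lying on the bench. Leave it.

How it is judged:
By the outcome, as a careful person would: the job done as asked, in the order asked, and still so for the second after the job is handed in, with the robot touching nothing.
It also fails if it takes over 67 s, if anything falls off the work surface, if the arm or the gripper's body presses on something with over 40 N, if the wrist force passes 120 N, or if a joint passes its speed limit or range.

## Working session

There is one attempt and no reset: what is moved stays moved. The work goes in short steps, Python scripts to look and compute and a tool call to move; the robot and the scene stay as the last step left them, time stands still between calls to the robot, and variables do not carry over. Pictures are saved under pics/ and viewed, at most 10 in all, crops included, and the job is handed in when it is done.

Besides the shell and the picture viewer there is one more tool, called after "Request:" as name(argument=value, ...), one argument or row to a line, values as JSON. send_rows: Moves the arm, as the interface text tells. Its arguments: {"type":"object","properties":{"increments":{"type":"array","items":{"type":"number"}},"grip":{"type":"number"},"grip_force":{"type":"number"}},"required":["increments"]}

```bash
mkdir -p pics; ls; python3 - <<'E'
from rig import r,cams
import cv2
s=r.get_state();print(s)
for n in("side","top"):
    d=cams.snapshot(n);cv2.imwrite(f"pics/{n}0.png",d["img"]);print(n,d["camera_matrix"],d["dist"],d["extrinsics"])
E
```

```text
pics
{'clock': 0.0, 'qpos': array([ 1.15496083e+00,  4.23862417e-01,  1.63070956e+00,  8.27456837e-06,
        1.08859378e+00, -1.89995475e-02]), 'joint_velocities': array([ 5.85043193e-04,  9.84553135e-04, -8.78796763e-05,  8.35786410e-05,
       -1.10200190e-03, -1.44261773e-03]), 'effort': array([-9.91742090e-04, -5.44613421e+01, -2.73668468e+01,  6.44577853e-02,
        2.27123313e-02, -1.18334233e-04]), 'tool_pos': array([241.30688734, 575.91845868, 221.88054514]), 'eef_rot': array([-6.19203759e-01, -3.07961173e+00,  2.41009575e-03]), 'ft_force': array([-0.16732099,  0.03020867, -0.65744168]), 'moment': array([ 0.00698331,  0.02839756, -0.00593644]), 'finger_force': 0.0, 'gripper_width': 87.91672452619291}
side [[463.40087573   0.         273.20220218]
 [  0.         463.40087573 210.18151148]
 [  0.           0.           1.        ]] [-0.0675562  0.         0.         0.         0.       ] [[-9.93662218e-01 -6.40887273e-02  9.23473394e-02  4.27260754e+02]
 [-1.12345648e-01  5.93424262e-01 -7.97010728e-01  8.99210800e+02]
 [-3.72174860e-03 -8.02334269e-01 -5.96863358e-01  7.98803309e+02]
 [ 0.00000000e+00  0.00000000e+00  0.00000000e+00  1.00000000e+00]]
top [[526.16654005   0.         275.98400845]
 [  0.         526.16654005 212.2931405 ]
 [  0.           0.           1.        ]] [-0.17783334  0.          0.          0.          0.        ] [[-2.32050372e-02 -9.88309926e-01  1.50681836e-01  2.98308145e+02]
 [-9.99730129e-01  2.31047981e-02 -2.41617433e-03 -8.42797035e-01]
 [-1.09354431e-03 -1.50697238e-01 -9.88579358e-01  1.69414892e+03]
 [ 0.00000000e+00  0.00000000e+00  0.00000000e+00  1.00000000e+00]]
```

View pics/side0.png

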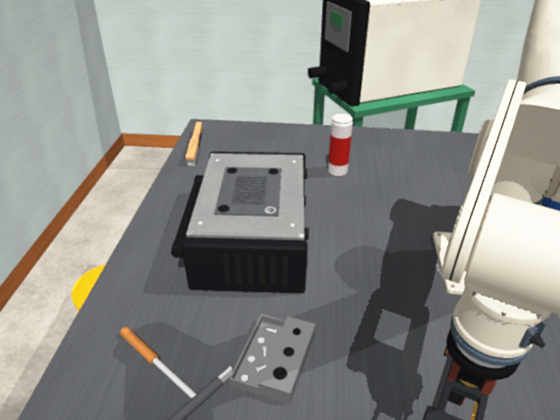

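View pics/top0.png

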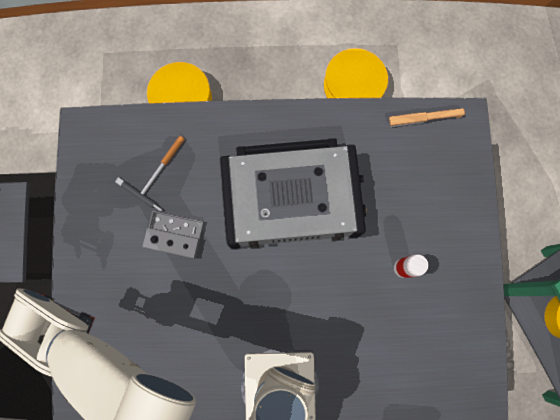

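```bash
cat > h.py <<'E'
import cv2,numpy as np
from rig import r,cams
def crop(img,x,y,w,h,W,H): return cv2.resize(img[y:y+h,x:x+w],(W,H),interpolation=cv2.INTER_CUBIC)
def ray(d,p):
    u=cv2.undistortPoints(np.array([[p]],float),d["camera_matrix"],np.array(d["dist"],float))[0,0]
    E=d["extrinsics"];v=E[:3,:3]@[u[0],u[1],1];return E[:3,3],v/np.linalg.norm(v)
def tri(d1,p1,d2,p2):
    a,u=ray(d1,p1);b,v=ray(d2,p2)
    s=np.linalg.lstsq(np.c_[u,-v],b-a,rcond=None)[0]
    P,Q=a+s[0]*u,b+s[1]*v;return (P+Q)/2,np.linalg.norm(P-Q)
def atz(d,p,z):
    a,u=ray(d,p);return a+u*(z-a[2])/u[2]
def proj(d,P):
    E=np.linalg.inv(d["extrinsics"])
    return cv2.projectPoints(np.array(P,float).reshape(-1,1,3),cv2.Rodrigues(E[:3,:3])[0],E[:3,3],d["camera_matrix"],np.array(d["dist"],float))[0][:,0]
E
python3 - <<'E'
from h import *
s=cams.snapshot("side")["img"];t=cams.snapshot("top")["img"]
A=np.vstack([np.hstack([crop(s,232,322,100,75,400,300),crop(s,205,162,100,75,400,300)]),np.hstack([crop(t,130,205,100,75,400,300),crop(t,245,155,100,75,400,300)])])
cv2.imwrite("pics/c1.png",A)
E
```

```text
(no output)
```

View pics/c1.png

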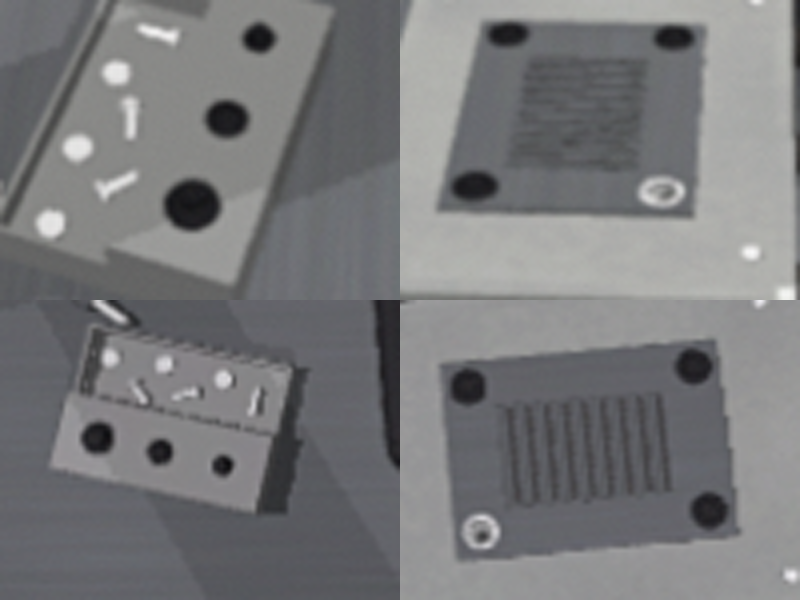

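```bash
python3 - <<'E'
from h import *
s=cams.snapshot("side");t=cams.snapshot("top")
def blob(d,x,y,w=9,thr=60):
    g=cv2.cvtColor(d["img"],6)[y-w:y+w+1,x-w:x+w+1]
    n,l,st,c=cv2.connectedComponentsWithStats((g<thr).astype(np.uint8))
    k=1+np.argmin(np.hypot(*(c[1:]-w).T));return c[k]+[x-w,y-w],st[k]
def two(name,ps,pt,**k):
    a,sa=blob(s,*ps,**k);b,sb=blob(t,*pt,**k);print(name,a.round(1),sa[2:],b.round(1),sb[2:],tri(s,a,t,b))
two("rivet",(280,373),(154,239)); two("tray mid",(288,351),(170,242)); two("small",(296,331),(185,245))
for n,a,b in(("far-right",(273,171),(318,171)),("far-left",(231,170),(322,207)),("near-left",(223,208),(262,176))): pass
two("A",(232,170),(322,207)); two("B",(273,171),(322,207)); two("A2",(232,170),(318,171));two("C",(223,208),(262,176))
print("hole",tri(s,(269.9,209.4),t,(264.6,212.4)))
for nm,a in(("s",atz(s,(269.9,209.4),153)),("t",atz(t,(264.6,212.4),153))):print(nm,a)
S=s["img"][200:220,259:282];T=t["img"][203:223,254:276]
print(cv2.cvtColor(T,6)[3:17,3:19]);print(cv2.cvtColor(S,6)[3:17,3:20])
cv2.imwrite("pics/c2.png",np.hstack([cv2.resize(S,(390,390),interpolation=cv2.INTER_NEAREST),cv2.resize(T,(390,390),interpolation=cv2.INTER_NEAREST)]))
E
```

```text
rivet [279.5 372.8] [ 14  12 121] [154.2 239.1] [ 7  7 42] (array([474.98296861, 387.15857858,  32.25105229]), np.float64(1.9911091184645795))
tray mid [288.4 351.4] [10  8 64] [169.7 242.5] [ 6  6 26] (array([462.81882185, 336.66949787,  32.15165722]), np.float64(1.599218167066445))
small [296.2 331.2] [ 7  7 36] [185.5 245.9] [ 4  5 15] (array([451.06672135, 285.60393257,  32.72877252]), np.float64(1.7100478436233588))
A [231.5 170. ] [10  5 40] [321.8 207.1] [ 9  9 61] (array([ 602.52083899, -135.56124111,  144.80482904]), np.float64(110.94081050081887))
B [273. 171.] [ 9  5 41] [321.8 207.1] [ 9  9 61] (array([ 547.04408768, -141.54100376,  148.80290667]), np.float64(1.7388300673066759))
A2 [231.5 170. ] [10  5 40] [317.9 171.1] [ 9  9 59] (array([ 657.19652768, -133.79266466,  149.39087351]), np.float64(1.8802808868509617))
C [223.1 208.2] [11  7 59] [261.5 176.2] [ 8  9 60] (array([645.45840872,  36.43727677, 148.99054997]), np.float64(2.0272958178087643))
hole (array([535.11000958,  29.21187964, 148.83773889]), np.float64(1.5661083702420664))
s [535.20807722  34.63390555 153. 
[... 1285 characters left out ...]
108 130 168 190 187 182 181 177 169 166 163 134 111 107 113]
 [109 107 124 164 192 187 170 150 144 138 140 169 199 179 124 106 116]
 [109 109 139 184 187 161 155 158 150 133 117 142 196 204 135 109 127]
 [107 111 144 189 200 182 172 162 134 112 108 144 190 194 132 108 129]
 [109 108 135 183 211 208 197 172 138 129 144 175 183 158 116 108 129]
 [107 107 112 138 173 198 197 184 171 172 180 187 157 121 105 109 129]
 [107 104 102 105 119 139 152 156 161 161 152 136 116 104 105 111 137]
 [ 99  96  99  99 100 102 105 109 112 111 107  98  96  98 100 106 135]
 [106 104 103 104 106 105 104 102 100 100 102  99  97  98  97 100 132]
 [145 144 141 141 142 142 142 137 137 138 138 135 132 131 128 128 147]]
```

View pics/c2.png

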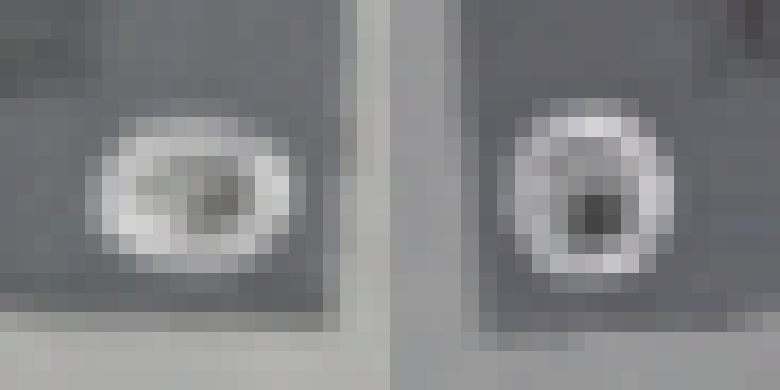

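The side view shows the widest head in the tray at (280,373), and the top view shows it at (154,239). The empty hole's ring is at (270,209.5) in the side view and (264.8,212.6) in the top view. The dark sheet hole sits about 0.9 px below the ring centre in the top view, roughly -2.5 mm in x and -1 mm in y. Triangulated heights come out 5–8 mm low, so I'll calibrate the cameras against the gripper near the rivet.

Request:
send_rows(
  increments=[0,0,0,0,0,-0.1327,0,0,0,0,0,-0.1327,0,0,0,0,0,-0.1327,-2.9,-2.34,1.4,0,0,0,-2.9,-2.34,1.4,0,0,0,-2.9,-2.34,1.4,0,0,0,-2.9,-2.34,1.4,0,0,0,-2.9,-2.34,1.4,0,0,0,-2.9,-2.34,1.4,0,0,0,-2.9,-2.34,1.4,0,0,0,-2.9,-2.34,1.4,0,0,0,0,0,0,0,0,0,0,0,0,0,0,0],
  grip=0.6,
  grip_force=15,
)

```text
clock: 1.92
tool_pos: [473.5, 389.8, 110.8]
eef_rot: [0.001, -3.141, -0.0]
ft_force: [0.5, -0.6, 0.4]
gripper_width: 35.1
finger_force: 0.0
```

```bash
cat >> h.py <<'E'
def st():
    s=r.get_state();R=cv2.Rodrigues(np.array(s["eef_rot"]))[0]
    print("t",round(s["clock"],2),"p",s["tool_pos"].round(1),"F",s["ft_force"].round(1),"M",s["moment"].round(2),"w",round(s["gripper_width"],1),"ff",round(s["finger_force"],1));print(R.round(3));return s,R
E
python3 - <<'E'
from h import *
q,R=st()
s=cams.snapshot("side");t=cams.snapshot("top")
p=q["tool_pos"];w=q["gripper_width"]/2
for d in(s,t):print(proj(d,[p,p+[0,w,0],p-[0,w,0]]).round(1))
cv2.imwrite("pics/c3.png",np.hstack([crop(s["img"],215,290,100,150,400,560)if 0 else crop(s["img"],235,300,90,110,400,490),crop(t["img"],125,195,90,110,400,490)]))
E
```

```text
t 1.93 p [473.5 389.8 110.8] F [ 0.5 -0.6  0.4] M [0.04 0.01 0.02] w 35.1 ff 0.0
[[-1.    -0.001 -0.   ]
 [-0.001  1.     0.   ]
 [ 0.     0.    -1.   ]]
[[281.  348.6]
 [280.  356.9]
 [281.9 340.6]]
[[147.5 236.7]
 [141.9 236.8]
 [153.1 236.5]]
```

View pics/c3.png

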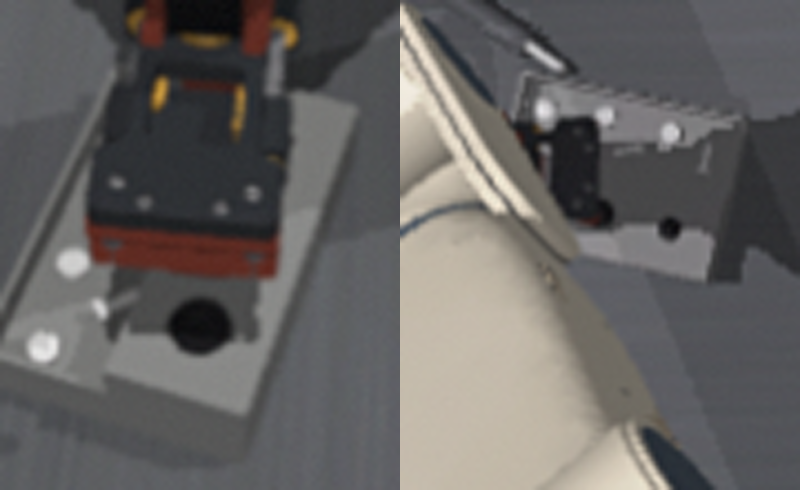

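```bash
python3 - <<'E'
from h import *
q,R=st()
s=cams.snapshot("side");t=cams.snapshot("top")
p=q["tool_pos"]
for n,d in(("s",s),("t",t)):
    print(n,proj(d,[p+[x,y,80] for y in(89,-89) for x in(37.5,-37.5)]).round(1).tolist())
    print(proj(d,[p+[x,37.5,80] for x in(89,-89)]).round(1).tolist(), proj(d,[[475,388,38],[475,388,42],[475,388,51]]).round(1).tolist())
print(atz(s,(279.5,372.8),42),atz(t,(154.2,239.1),43))
E
```

```text
t 2.02 p [473.2 390.4 111.2] F [-0.   0.5 -0.7] M [0.03 0.02 0.03] w 35.1 ff 0.0
[[-1.    -0.002  0.   ]
 [-0.002  1.     0.001]
 [-0.     0.001 -1.   ]]
s [[251.4, 362.2], [300.2, 366.8], [265.8, 279.8], [306.8, 283.0]]
[[224.8, 332.5], [334.6, 342.2]] [[280.0, 371.5], [280.0, 370.3], [280.0, 367.4]]
t [[111.3, 221.7], [110.8, 247.2], [170.8, 220.4], [170.7, 246.2]]
[[128.6, 204.0], [127.7, 264.7]] [[153.5, 238.6], [153.2, 238.5], [152.6, 238.2]]
[475.41168518 393.583319    42.        ] [472.75477439 384.64163343  43.        ]
```

Request:
send_rows(
  increments=[0,0,0,0,0,0.1745,0,0,0,0,0,0.1745,0,0,0,0,0,0.1745,0,0,0,0,0,0.1745,0,0,0,0,0,0.1745,0,0,0,0,0,0.1745,0,0,0,0,0,0.1745,0,0,0,0,0,0.1745,0,0,0,0,0,0.1745,0,0,1.2,0,0,0,0,0,1.2,0,0,0,0,0,1.0,0,0,0,0,0,0,0,0,0,0,0,0,0,0,0],
)

```text
clock: 3.88
tool_pos: [473.9, 389.6, 76.6]
eef_rot: [2.219, 2.224, -0.0]
ft_force: [-0.7, -0.3, -0.7]
gripper_width: 35.3
finger_force: 0.0
```

```bash
python3 - <<'E'
from h import *
q,R=st()
s=cams.snapshot("side");t=cams.snapshot("top")
p=q["tool_pos"];w=q["gripper_width"]/2
for d in(s,t):print(proj(d,[p]+[p+[a,b,0] for a in(-w,w) for b in(-10,10)]).round(1).tolist())
cv2.imwrite("pics/c4.png",np.hstack([crop(s["img"],240,315,80,80,520,520),crop(t["img"],130,205,70,130,280,520)]))
E
```

```text
t 3.88 p [473.9 389.6  76.6] F [-0.7 -0.3 -0.7] M [-0.11 -0.04 -0.02] w 35.3 ff 0.0
[[-0.002  1.    -0.   ]
 [ 1.     0.002 -0.   ]
 [-0.    -0.    -1.   ]]
[[280.7, 360.0], [290.7, 356.3], [289.8, 365.5], [271.7, 354.6], [270.4, 363.7]]
[[150.2, 237.7], [153.3, 243.3], [147.0, 243.4], [153.4, 232.0], [147.1, 232.1]]
```

View pics/c4.png

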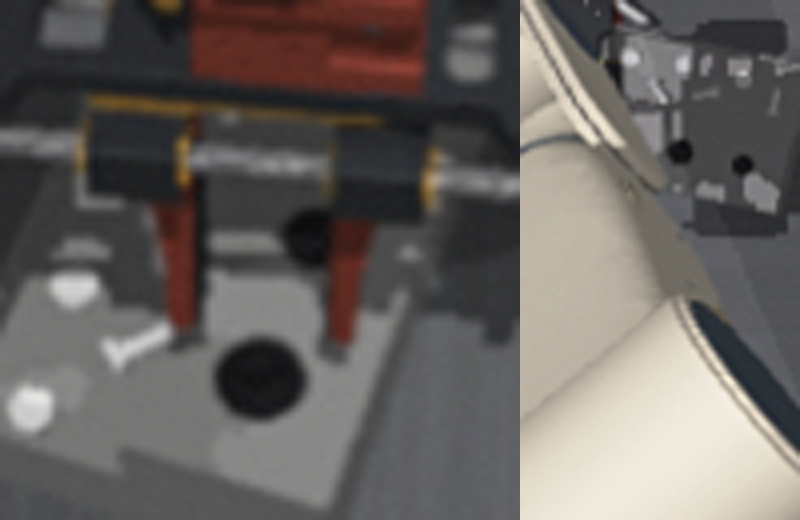

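Side crop: the fingertips are at (185,345) and (335,355), and the rivet head is at (260,378). The real image lies about 2–4 px lower than the projection predicts, so the side-camera y values are too large. That agrees with the top camera. I take the rivet at about (474.7, 385.5) and go down onto it with a narrower opening.

Request:
send_rows(
  increments=[-0.2,0.04,0,0,0,0,-0.2,0.04,0,0,0,0,0,0,0,0,0,0,0,0,0,0,0,0,0,0,0.6,0,0,0,0,0,0.7,0,0,0,0,0,0.7,0,0,0,0,0,0.6,0,0,0,0,0,0.4,0,0,0,0,0,0.1,0,0,0,0,0,0,0,0,0],
  grip=0.75,
)

```text
clock: 5.35
tool_pos: [474.6, 385.6, 45.7]
eef_rot: [-2.22, -2.223, -0.0]
ft_force: [-0.7, -1.3, -0.2]
gripper_width: 21.8
finger_force: 0.0
```

```bash
python3 - <<'E'
from h import *
q,R=st()
s=cams.snapshot("side")
cv2.imwrite("pics/c5.png",crop(s["img"],245,325,70,65,560,520))
E
```

```text
t 5.35 p [474.6 385.6  45.7] F [-0.7 -1.3 -0.2] M [-0.05  0.07  0.01] w 21.8 ff 0.0
[[-0.002  1.     0.   ]
 [ 1.     0.002  0.   ]
 [ 0.     0.    -1.   ]]
```

View pics/c5.png

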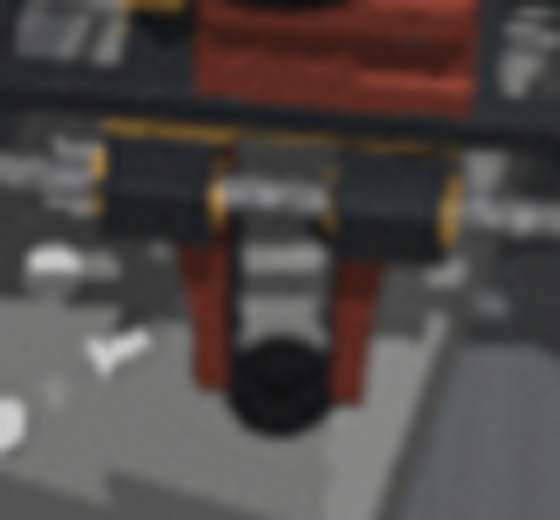

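The rivet is centred between the fingers in x: crop column 281, fingers at 230 and 332. Its y is unsure by a few mm. I'll turn the gripper back 90° so that closing along y centres it exactly.

Request:
send_rows(
  increments=[0,0,-1.0,0,0,0,0,0,-1.0,0,0,0,0,0,0,0,0,-0.1745,0,0,0,0,0,-0.1745,0,0,0,0,0,-0.1745,0,0,0,0,0,-0.1745,0,0,0,0,0,-0.1745,0,0,0,0,0,-0.1745,0,0,0,0,0,-0.1745,0,0,0,0,0,-0.1745,0,0,0,0,0,-0.1745,0,0.2,0,0,0,0,0,0,0.9,0,0,0,0,0,0.9,0,0,0,0,0,0.2,0,0,0,0,0,0.1,0,0,0,0,0,0,0,0,0,0,0,0,0,0,0],
)

```text
clock: 7.65
tool_pos: [474.7, 387.6, 44.9]
eef_rot: [-0.002, 3.141, 0.0]
ft_force: [0.2, -0.1, 0.4]
gripper_width: 22.0
finger_force: 0.0
```

```bash
python3 -c "from h import *;st()"
```

```text
t 7.65 p [474.7 387.6  44.9] F [ 0.2 -0.1  0.4] M [0.04 0.01 0.01] w 22.0 ff 0.0
[[-1.    -0.001  0.   ]
 [-0.001  1.     0.   ]
 [-0.     0.    -1.   ]]
```

Next I step down gently until there is contact.

Request:
send_rows(
  increments=[0,0,0.1,0,0,0,0,0,0.1,0,0,0,0,0,0,0,0,0],
)

```text
clock: 8.02
tool_pos: [474.5, 387.5, 42.6]
eef_rot: [0.002, -3.141, 0.0]
ft_force: [0.3, 0.3, -0.1]
gripper_width: 21.9
finger_force: 0.0
```

Request:
send_rows(
  increments=[0,0,0.05,0,0,0,0,0,0,0,0,0],
)

```text
clock: 8.28
tool_pos: [474.6, 387.6, 42.4]
eef_rot: [-0.002, 3.141, 0.0]
ft_force: [-1.5, -0.7, 2.0]
gripper_width: 21.9
finger_force: 1.4
```

Request:
send_rows(
  increments=[0,0,0.05,0,0,0,0,0,0,0,0,0],
)

```text
clock: 8.52
tool_pos: [474.6, 387.6, 42.3]
eef_rot: [-0.002, 3.141, 0.0]
ft_force: [-1.9, -2.3, 8.2]
gripper_width: 22.2
finger_force: 3.6
```

Contact is at z≈42.3, as expected. I back off slightly and close softly.

Request:
send_rows(
  increments=[0,0,-0.06,0,0,0,0,0,0,0,0,0,0,0,0,0,0,0,0,0,0,0,0,0],
  grip=1,
  grip_force=5,
)

```text
clock: 9.02
tool_pos: [474.9, 388.2, 42.5]
eef_rot: [-0.002, 3.141, 0.002]
ft_force: [-1.0, 3.8, 2.4]
gripper_width: 12.3
finger_force: 5.7
```

```bash
python3 -c "from h import *;st()"
```

```text
t 9.03 p [474.9 388.2  42.5] F [-1.   3.8  2.4] M [ 0.82  0.04 -0.04] w 12.3 ff 5.7
[[-1.    -0.001  0.001]
 [-0.001  1.     0.001]
 [-0.001  0.001 -1.   ]]
```

Request:
send_rows(
  increments=[0,0.08,0,0,0,0,0,0,0,0,0,0],
)

```text
clock: 9.28
tool_pos: [474.8, 388.4, 42.4]
eef_rot: [-0.002, 3.141, 0.0]
ft_force: [0.9, 1.8, 4.4]
gripper_width: 12.5
finger_force: 6.1
```

Request:
send_rows(
  increments=[0,0,0,0,0,0,0,0,0,0,0,0,0,0,0,0,0,0],
  grip_force=20,
)

```text
clock: 9.65
tool_pos: [474.8, 388.4, 42.5]
eef_rot: [-0.002, 3.141, 0.0]
ft_force: [0.1, 2.4, 4.0]
gripper_width: 11.6
finger_force: 20.2
```

```bash
python3 -c "from h import *;st()"
```

```text
t 9.65 p [474.8 388.4  42.5] F [0.1 2.4 4. ] M [ 0.4  -0.15 -0.04] w 11.6 ff 20.2
[[-1.    -0.001  0.   ]
 [-0.001  1.     0.   ]
 [-0.     0.    -1.   ]]
```

Request:
send_rows(
  increments=[0,0,-0.5,0,0,0,0,0,-3,0,0,0,0,0,-4,0,0,0,0,0,-4,0,0,0,0,0,-4,0,0,0,-0.481,-2.983,0,0,0,0,-0.481,-2.983,0,0,0,0,-0.481,-2.983,0,0,0,0,-0.481,-2.983,0,0,0,0,-0.481,-2.983,0,0,0,0,-0.481,-2.983,0,0,0,0,-0.481,-2.983,0,0,0,0,-0.481,-2.983,0,0,0,0,-0.481,-2.983,0,0,0,0,-0.481,-2.983,0,0,0,0,-0.481,-2.983,0,0,0,0,-0.481,-2.983,0,0,0,0,0,0,0,0,0,0,0,0,0,0,0,0],
)

```text
clock: 12.02
tool_pos: [531.9, 30.6, 196.9]
eef_rot: [0.001, -3.14, 0.0]
ft_force: [-0.1, 0.7, -1.0]
gripper_width: 11.2
finger_force: 20.0
```

```bash
python3 - <<'E'
from h import *
q,R=st()
s=cams.snapshot("side");t=cams.snapshot("top")
cv2.imwrite("pics/c6.png",np.hstack([crop(s["img"],225,150,80,80,400,400),crop(t["img"],225,160,80,80,400,400)]))
E
```

```text
t 12.03 p [531.9  30.6 196.9] F [-0.1  0.7 -1. ] M [ 0.03 -0.02 -0.04] w 11.2 ff 20.0
[[-1.    -0.001 -0.002]
 [-0.001  1.    -0.   ]
 [ 0.002 -0.    -1.   ]]
```

View pics/c6.png

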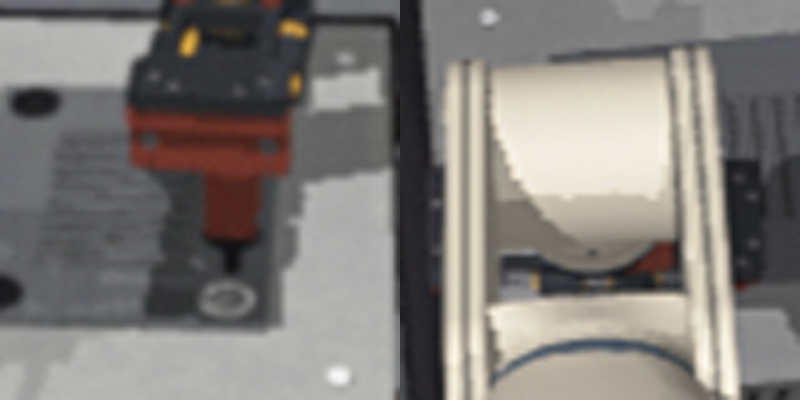

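Side crop: the rivet hangs straight, with its foot at about (233,270) directly above the ring at (228,300). I nudge -1 mm in y, go down and feel.

Request:
send_rows(
  increments=[-0.05,-0.1,0.6,0,0,0,0,0,0.6,0,0,0,0,0,0.6,0,0,0,0,0,0.1,0,0,0,0,0,0,0,0,0],
)

```text
clock: 12.75
tool_pos: [533.2, 29.5, 178.2]
eef_rot: [0.002, -3.141, 0.0]
ft_force: [-0.4, 0.1, -0.6]
gripper_width: 11.5
finger_force: 20.0
```

Request:
send_rows(
  increments=[0,0,0.1,0,0,0,0,0,0.1,0,0,0],
)

```text
clock: 13.0
tool_pos: [533.3, 29.4, 176.4]
eef_rot: [-0.002, 3.141, 0.0]
ft_force: [-0.2, 0.3, -0.2]
gripper_width: 11.5
finger_force: 20.0
```

Request:
send_rows(
  increments=[0,0,0.1,0,0,0,0,0,0,0,0,0],
)

```text
clock: 13.25
tool_pos: [533.8, 29.5, 175.9]
eef_rot: [-0.002, 3.14, 0.0]
ft_force: [-1.0, -0.1, 5.7]
gripper_width: 11.5
finger_force: 20.0
```

Request:
send_rows(
  increments=[0,0,0.05,0,0,0,0,0,0,0,0,0],
)

```text
clock: 13.5
tool_pos: [534.0, 29.5, 175.6]
eef_rot: [-0.002, 3.14, 0.0]
ft_force: [-1.5, -0.4, 6.6]
gripper_width: 11.2
finger_force: 20.0
```

Contact at TCP z≈176 means the foot is on the cover's ring, not in the clearance hole. The picture suggests the ring centre lies more to -y, so I slide that way under light contact and watch for the force to drop.

Request:
send_rows(
  increments=[0,-0.05,0,0,0,0,0,-0.05,0,0,0,0,0,-0.05,0,0,0,0],
)

```text
clock: 13.88
tool_pos: [534.0, 28.4, 175.7]
eef_rot: [-0.002, 3.14, 0.001]
ft_force: [-1.3, 1.5, 7.0]
gripper_width: 11.3
finger_force: 20.0
```

Request:
send_rows(
  increments=[0,-0.05,0,0,0,0,0,-0.05,0,0,0,0,0,-0.05,0,0,0,0],
)

```text
clock: 14.25
tool_pos: [534.0, 27.2, 175.7]
eef_rot: [-0.002, 3.14, 0.002]
ft_force: [-0.9, 5.0, 7.0]
gripper_width: 11.2
finger_force: 20.0
```

```bash
python3 -c "from h import *;print(st()[0]['qpos'])"
```

```text
t 14.25 p [534.   27.2 175.7] F [-0.9  5.   7. ] M [0.89 0.13 0.04] w 11.2 ff 20.0
[[-1.    -0.001  0.002]
 [-0.001  1.     0.001]
 [-0.002  0.001 -1.   ]]
[ 2.78730099e-02  3.53688693e-01  1.86763929e+00  1.55345910e-03
  9.18359421e-01 -1.54487795e+00]
```

Request:
send_rows(
  increments=[0,0,-0.06,0,0,0,0,0,0,0,0,0],
)

```text
clock: 14.5
tool_pos: [533.7, 26.8, 175.9]
eef_rot: [-0.002, 3.14, 0.001]
ft_force: [-0.4, 2.9, 6.2]
gripper_width: 11.2
finger_force: 20.0
```

Request:
send_rows(
  increments=[0,0,-0.05,0,0,0,0,0,0,0,0,0],
)

```text
clock: 14.75
tool_pos: [533.4, 26.5, 176.0]
eef_rot: [-0.002, 3.141, 0.0]
ft_force: [0.4, 2.1, 4.2]
gripper_width: 11.4
finger_force: 20.0
```

```bash
python3 - <<'E'
from h import *
s=cams.snapshot("side")
cv2.imwrite("pics/c7.png",crop(s["img"],250,185,45,40,720,640)[:600])
E
```

```text
(no output)
```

View pics/c7.png

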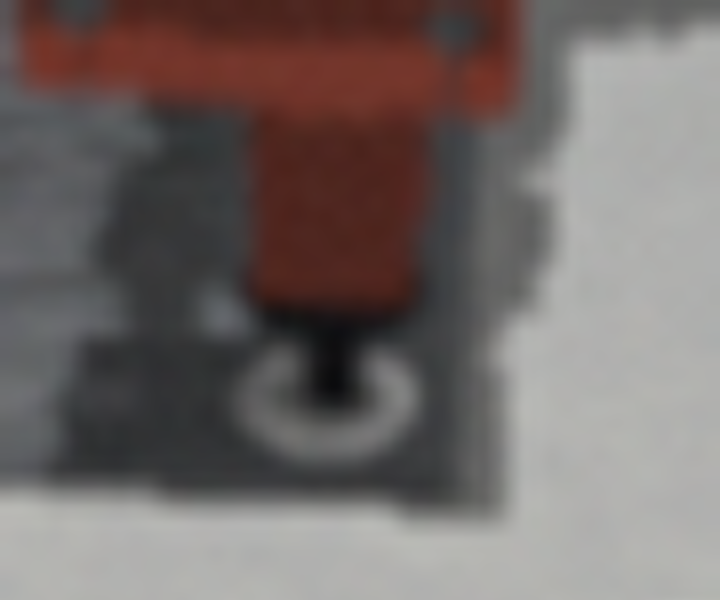

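The crop shows the shank just behind the ring's centre: foot at about (335,400), ring centre at about (328,409). Sliding back to +y under light load should show either a drop or a wall.

Request:
send_rows(
  increments=[0,0.05,0.03,0,0,0,0,0.05,0,0,0,0,0,0.05,0,0,0,0],
)

```text
clock: 15.18
tool_pos: [533.5, 27.6, 175.9]
eef_rot: [-0.002, 3.141, -0.001]
ft_force: [0.2, -1.7, 5.4]
gripper_width: 11.4
finger_force: 20.0
```

Request:
send_rows(
  increments=[0,0.05,0,0,0,0,0,0.05,0,0,0,0,0,0.05,0,0,0,0],
)

```text
clock: 15.55
tool_pos: [533.4, 28.6, 175.8]
eef_rot: [-0.003, 3.141, -0.002]
ft_force: [-1.3, -3.5, 5.0]
gripper_width: 11.4
finger_force: 20.0
```

Request:
send_rows(
  increments=[0,0.05,0,0,0,0,0,0.05,0,0,0,0,0,0.05,0,0,0,0],
)

```text
clock: 15.92
tool_pos: [533.3, 30.2, 175.7]
eef_rot: [-0.002, 3.141, -0.002]
ft_force: [-0.9, -3.3, 5.2]
gripper_width: 11.1
finger_force: 20.0
```

```bash
python3 -c "from h import *;st()"
```

```text
t 15.93 p [533.3  30.2 175.7] F [-0.9 -3.3  5.2] M [-0.56  0.02  0.02] w 11.1 ff 20.0
[[-1.    -0.002  0.   ]
 [-0.002  1.    -0.001]
 [-0.    -0.001 -1.   ]]
```

Request:
send_rows(
  increments=[0,0.05,0,0,0,0,0,0.05,0,0,0,0,0,0.05,0,0,0,0],
)

```text
clock: 16.3
tool_pos: [533.4, 31.7, 175.8]
eef_rot: [-0.003, 3.141, -0.002]
ft_force: [-0.8, -1.3, 6.1]
gripper_width: 11.3
finger_force: 20.0
```

Request:
send_rows(
  increments=[0,0.05,0,0,0,0,0,0.05,0,0,0,0,0,0.05,0,0,0,0],
)

```text
clock: 16.68
tool_pos: [533.5, 33.1, 175.8]
eef_rot: [-0.003, 3.141, -0.002]
ft_force: [-0.1, -3.9, 5.9]
gripper_width: 11.4
finger_force: 20.0
```

Request:
send_rows(
  increments=[0,0.05,0,0,0,0,0,0.05,0,0,0,0,0,0.05,0,0,0,0],
)

```text
clock: 17.05
tool_pos: [533.6, 34.6, 175.9]
eef_rot: [-0.003, 3.141, -0.002]
ft_force: [-0.1, -2.7, 5.9]
gripper_width: 11.3
finger_force: 20.0
```

Request:
send_rows(
  increments=[0,0.05,0,0,0,0,0,0.05,0,0,0,0],
)

```text
clock: 17.3
tool_pos: [533.7, 35.7, 175.9]
eef_rot: [-0.002, 3.141, -0.002]
ft_force: [-0.3, -1.2, 6.3]
gripper_width: 11.1
finger_force: 20.0
```

Request:
send_rows(
  increments=[0,0.05,0,0,0,0,0,0.05,0,0,0,0],
)

```text
clock: 17.55
tool_pos: [533.7, 36.7, 175.9]
eef_rot: [-0.002, 3.141, -0.002]
ft_force: [0.5, -3.2, 6.4]
gripper_width: 11.1
finger_force: 20.0
```

Request:
send_rows(
  increments=[0,0.05,0,0,0,0,0,0.05,0,0,0,0],
)

```text
clock: 17.8
tool_pos: [533.7, 37.6, 175.9]
eef_rot: [-0.003, 3.141, -0.002]
ft_force: [0.4, -3.2, 6.3]
gripper_width: 11.4
finger_force: 20.0
```

```bash
python3 - <<'E'
from h import *
q,R=st()
s=cams.snapshot("side")
print(cv2.cvtColor(s["img"],6)[202:220,260:282])
E
```

```text
t 17.8 p [533.7  37.6 175.9] F [ 0.4 -3.2  6.3] M [-0.71 -0.04 -0.02] w 11.4 ff 20.0
[[-1.    -0.002  0.001]
 [-0.002  1.    -0.002]
 [-0.001 -0.002 -1.   ]]
[[ 55  55  55  56  57  55  48  49  50  49  49  48  49  49  51  60  63  67
   69  83  99  97]
 [ 58  56  57  57  57  51  48  48  50  49  49  49  49  48  51  56  61  64
   70  83 100  99]
 [ 58  59  60  54  50  46  48  49  50  48  49  50  50  47  46  49  58  65
   72  85  99  99]
 [ 63  65  65  60  47  42  46  49  48  47  49  47  50  49  44  43  50  64
   73  88 100 100]
 [ 71  85  86  80  63  43  39  38  38  41  41  41  41  40  41  43  55  65
   72  86 100 109]
 [ 74  91  95  89  76  50  33  25  22  23  25  25  27  34  51  62  62  64
   73  93 114 135]
 [ 61  68  67  66  65  68  59  36  24  17  17  23  31  53  86  96  73  63
   74  97 134 168]
 [ 49  53  50  51  65  87  84  62  38  18  20  32  54  81 114 122  78  63
   75  96 138 175]
 [ 48  51  50  52  64  91  97  79  49  21  21  43  70  97 119 115  76  63
   76  96 126 163]
 [ 50  51  51  50  63  85 101  90  65  37  41  65  94 113 114  93  68  63
   74  92 108 144]
 [ 49  50  50  50  52  63  85  91  77  65  73  94 107 113  94  70  60  64
   76  94 115 150]
 [ 51  52  49  49  48  51  56  66  69  76  84  92  90  77  67  62  60  63
   77 100 133 169]
 [ 50  50  51  51  50  50  50  50  57  64  64  66  63  59  59  60  60  62
   78 101 137 174]
 [ 59  59  58  60  56  58  60  62  65  63  62  61  61  61  60  61  60  64
   76 102 138 174]
 [ 75  74  74  77  79  80  81  83  82  81  81  80  80  79  78  77  76  79
   88 104 138 176]
 [ 90  88  87  89  96  96  97  99  98  99  96  97  98  98 100 101 101 103
  100 104 127 163]
 [124 107 102 102 104 106 105 104 106 106 105 105 105 106 108 108 117 123
  107  98 110 145]
 [161 143 136 137 136 134 137 136 136 135 135 138 136 139 136 133 138 147
  116 105 120 152]]
```

The foot moved far less than the TCP did: about 1.3 px instead of 2.8. So the rivet has slipped about 3 mm down in the grip, stands on the inner sheet and is tilting against the clearance wall. I'll return to the middle, loosen the grip and slide the fingertips down onto the head to square it up.

Request:
send_rows(
  increments=[0,0,-0.15,0,0,0,0,-0.15,0,0,0,0,0,-0.15,0,0,0,0,0,-0.15,0,0,0,0,0,-0.1,0,0,0,0,0,0,0.1,0,0,0,0,0,0.05,0,0,0],
)

```text
clock: 18.73
tool_pos: [533.6, 33.0, 175.9]
eef_rot: [-0.002, 3.141, -0.0]
ft_force: [-0.7, -0.5, 4.4]
gripper_width: 10.9
finger_force: 20.0
```

Request:
send_rows(
  increments=[0,0,0,0,0,0,0,0,0,0,0,0],
  grip_force=3,
)

```text
clock: 18.98
tool_pos: [533.3, 33.0, 175.6]
eef_rot: [-0.002, 3.142, 0.0]
ft_force: [-0.3, -0.9, 1.3]
gripper_width: 12.7
finger_force: 3.0
```

Request:
send_rows(
  increments=[0,0,0.05,0,0,0,0,0,0.05,0,0,0],
)

```text
clock: 19.23
tool_pos: [533.4, 32.9, 174.7]
eef_rot: [-0.002, 3.141, -0.0]
ft_force: [0.4, 0.3, 2.1]
gripper_width: 12.7
finger_force: 3.0
```

Request:
send_rows(
  increments=[0,0,0.05,0,0,0,0,0,0.0,0,0,0],
)

```text
clock: 19.48
tool_pos: [533.3, 32.9, 174.2]
eef_rot: [-0.002, 3.141, 0.0]
ft_force: [-0.3, 0.5, 3.3]
gripper_width: 12.7
finger_force: 3.0
```

The hypothesis holds: the fingers are sliding down along the pin. I continue until the tips meet the head at about 173.2.

Request:
send_rows(
  increments=[0,0,0.05,0,0,0,0,0,0.03,0,0,0],
)

```text
clock: 19.73
tool_pos: [533.3, 32.9, 173.3]
eef_rot: [-0.002, 3.142, -0.0]
ft_force: [-0.4, -0.4, 4.9]
gripper_width: 12.6
finger_force: 3.4
```

Request:
send_rows(
  increments=[0,0,0.04,0,0,0,0,0,0.0,0,0,0],
)

```text
clock: 19.98
tool_pos: [533.5, 32.9, 173.1]
eef_rot: [-0.002, 3.141, -0.0]
ft_force: [-1.8, -0.5, 5.7]
gripper_width: 12.6
finger_force: 5.9
```

Request:
send_rows(
  increments=[0,0,0.04,0,0,0,0,0,0.0,0,0,0],
)

```text
clock: 20.23
tool_pos: [533.6, 32.9, 173.1]
eef_rot: [-0.002, 3.141, -0.0]
ft_force: [-1.1, -1.1, 7.8]
gripper_width: 12.5
finger_force: 6.9
```

Tips are seated on the head, 173.1 against the expected 173.2. I tighten the grip and start feeling towards the dark spot seen earlier (-x, slightly -y).

Request:
send_rows(
  increments=[0,0,0,0,0,0,0,0,0,0,0,0],
  grip_force=40,
)

```text
clock: 20.48
tool_pos: [533.6, 32.9, 173.1]
eef_rot: [-0.002, 3.141, -0.0]
ft_force: [-0.6, -1.1, 8.0]
gripper_width: 10.4
finger_force: 41.2
```

Request:
send_rows(
  increments=[0.03,-0.05,0,0,0,0,0.05,-0.05,0,0,0,0,0.05,-0.04,0,0,0,0],
)

```text
clock: 20.85
tool_pos: [532.9, 32.1, 173.1]
eef_rot: [-0.002, 3.139, 0.002]
ft_force: [0.9, 3.4, 5.7]
gripper_width: 10.1
finger_force: 42.1
```

Request:
send_rows(
  increments=[0.05,0,0,0,0,0,0.05,0,0,0,0,0],
)

```text
clock: 21.1
tool_pos: [532.0, 31.8, 173.0]
eef_rot: [-0.002, 3.139, 0.0]
ft_force: [1.9, 0.8, 4.3]
gripper_width: 10.8
finger_force: 42.6
```

Request:
send_rows(
  increments=[0.05,0,0,0,0,0,0.05,0,0,0,0,0],
)

```text
clock: 21.35
tool_pos: [529.7, 31.2, 172.1]
eef_rot: [0.002, -3.141, 0.001]
ft_force: [3.2, -1.3, 0.5]
gripper_width: 10.2
finger_force: 42.1
```

The force dropped and z fell, so the shank may have entered. I press down to check.

Request:
send_rows(
  increments=[0,0,0.1,0,0,0,0,0,0.1,0,0,0],
)

```text
clock: 21.6
tool_pos: [530.0, 31.3, 170.3]
eef_rot: [0.002, -3.142, 0.001]
ft_force: [2.3, -1.9, 2.0]
gripper_width: 10.2
finger_force: 41.8
```

```bash
python3 -c "from h import *;st()"
```

```text
t 21.6 p [530.   31.3 170.3] F [ 2.3 -1.9  2. ] M [-0.43 -0.41  0.01] w 10.2 ff 41.8
[[-1.    -0.001 -0.   ]
 [-0.001  1.    -0.   ]
 [ 0.    -0.    -1.   ]]
```

It's in the hole. I ease the side forces and lower further.

Request:
send_rows(
  increments=[-0.05,-0.03,0.15,0,0,0,0,0,0.2,0,0,0,0,0,0.2,0,0,0],
)

```text
clock: 21.98
tool_pos: [530.3, 31.3, 164.7]
eef_rot: [0.002, -3.141, 0.0]
ft_force: [2.3, -1.7, 1.0]
gripper_width: 10.1
finger_force: 41.1
```

Request:
send_rows(
  increments=[0,0,0.2,0,0,0,0,0,0.2,0,0,0,0,0,0.1,0,0,0],
)

```text
clock: 22.35
tool_pos: [530.4, 31.3, 159.8]
eef_rot: [0.002, -3.142, -0.0]
ft_force: [2.3, -1.6, 1.3]
gripper_width: 10.3
finger_force: 41.1
```

```bash
python3 -c "from h import *;st()"
```

```text
t 22.35 p [530.4  31.3 159.8] F [ 2.3 -1.6  1.3] M [-0.26 -0.26 -0.01] w 10.3 ff 41.1
[[-1.    -0.001 -0.   ]
 [-0.001  1.     0.   ]
 [ 0.     0.    -1.   ]]
```

Request:
send_rows(
  increments=[-0.05,-0.04,0.1,0,0,0,0,0,0.1,0,0,0],
)

```text
clock: 22.6
tool_pos: [530.5, 31.0, 157.7]
eef_rot: [0.002, -3.141, -0.0]
ft_force: [0.5, -0.2, -0.7]
gripper_width: 10.4
finger_force: 40.7
```

Request:
send_rows(
  increments=[0,0,0.05,0,0,0,0,0,0.04,0,0,0],
)

```text
clock: 22.85
tool_pos: [530.5, 31.0, 157.3]
eef_rot: [0.002, -3.141, -0.0]
ft_force: [-3.7, 0.4, 8.3]
gripper_width: 10.1
finger_force: 42.9
```

Request:
send_rows(
  increments=[0,0,0.04,0,0,0,0,0,0,0,0,0],
)

```text
clock: 23.1
tool_pos: [530.5, 31.0, 157.3]
eef_rot: [0.002, -3.141, -0.0]
ft_force: [-3.1, 0.7, 8.3]
gripper_width: 10.4
finger_force: 43.3
```

The head is seated: tips at 157.3 with an 8 N reaction, and the pin untouched. I let go, rise, close the fingers and come down on the pin.

Request:
send_rows(
  increments=[0,0,0,0,0,0,0,0,0,0,0,0,0,0,0,0,0,0,0,0,-0.4,0,0,0,0,0,-0.6,0,0,0,0,0,-1.0,0,0,0,0,0,0,0,0,0],
  grip=0.75,
  grip_force=20,
)

```text
clock: 23.98
tool_pos: [531.6, 30.9, 177.7]
eef_rot: [-0.002, 3.14, 0.0]
ft_force: [-0.0, -0.5, -1.6]
gripper_width: 21.8
finger_force: 0.0
```

Request:
send_rows(
  increments=[0,0,0,0,0,0,0,0,0,0,0,0,0,0,0,0,0,0,0,0,0,0,0,0],
  grip=1,
)

```text
clock: 24.48
tool_pos: [530.9, 30.8, 176.5]
eef_rot: [0.002, -3.141, 0.0]
ft_force: [0.2, -0.4, -0.1]
gripper_width: 0.4
finger_force: 0.0
```

```bash
python3 - <<'E'
from h import *
st();s=cams.snapshot("side");cv2.imwrite("pics/c8.png",crop(s["img"],245,185,50,37,800,592))
E
```

```text
t 24.48 p [530.9  30.8 176.5] F [ 0.2 -0.4 -0.1] M [ 0.05 -0.05  0.01] w 0.4 ff 0.0
[[-1.    -0.001 -0.   ]
 [-0.001  1.    -0.   ]
 [ 0.    -0.    -1.   ]]
```

View pics/c8.png

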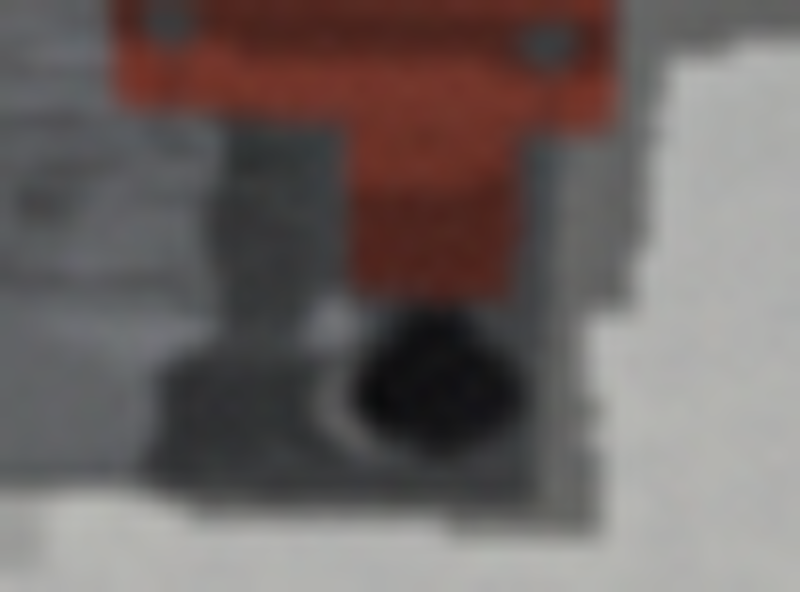

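The crop shows the head flat on the ring at about (438,395). The pin stands up at (430,325), right under the closed fingertips at (432,290). Now I go down to the pin.

Request:
send_rows(
  increments=[0,0,0.5,0,0,0,0,0,0.4,0,0,0,0,0,0.1,0,0,0],
)

```text
clock: 24.9
tool_pos: [530.6, 30.8, 166.3]
eef_rot: [0.002, -3.141, 0.0]
ft_force: [-2.6, 0.2, 4.6]
gripper_width: 0.4
finger_force: 2.7
```

Request:
send_rows(
  increments=[0,0,0.08,0,0,0,0,0,0,0,0,0],
)

```text
clock: 25.15
tool_pos: [530.7, 30.8, 166.3]
eef_rot: [0.002, -3.141, 0.0]
ft_force: [-2.7, -0.7, 5.7]
gripper_width: 0.2
finger_force: 2.9
```

Request:
send_rows(
  increments=[0,0,0.08,0,0,0,0,0,0,0,0,0],
)

```text
clock: 25.4
tool_pos: [530.7, 30.8, 165.8]
eef_rot: [0.002, -3.141, 0.0]
ft_force: [-3.4, 0.6, 9.2]
gripper_width: 0.3
finger_force: 4.2
```

Request:
send_rows(
  increments=[0,0,0.08,0,0,0,0,0,0,0,0,0],
)

```text
clock: 25.65
tool_pos: [530.7, 30.8, 165.0]
eef_rot: [0.002, -3.141, 0.0]
ft_force: [-3.9, -1.1, 9.5]
gripper_width: 0.6
finger_force: 4.5
```

The pin yields at about 9.5 N and moves with the fingers. I go on to 157.

Request:
send_rows(
  increments=[0,0,0.08,0,0,0,0,0,0.08,0,0,0,0,0,0.08,0,0,0,0,0,0.08,0,0,0],
)

```text
clock: 26.15
tool_pos: [530.7, 30.8, 161.9]
eef_rot: [0.002, -3.141, 0.0]
ft_force: [-5.5, -0.6, 9.9]
gripper_width: 0.3
finger_force: 5.1
```

Request:
send_rows(
  increments=[0,0,0.08,0,0,0,0,0,0.08,0,0,0,0,0,0.08,0,0,0],
)

```text
clock: 26.52
tool_pos: [530.7, 30.9, 159.5]
eef_rot: [0.002, -3.141, 0.0]
ft_force: [-4.5, 0.6, 9.8]
gripper_width: 0.3
finger_force: 5.1
```

Request:
send_rows(
  increments=[0,0,0.05,0,0,0,0,0,0.05,0,0,0],
)

```text
clock: 26.78
tool_pos: [530.7, 30.8, 158.5]
eef_rot: [0.002, -3.141, 0.0]
ft_force: [-4.6, 0.4, 10.9]
gripper_width: 0.3
finger_force: 5.0
```

Request:
send_rows(
  increments=[0,0,0.05,0,0,0,0,0,0,0,0,0],
)

```text
clock: 27.02
tool_pos: [530.7, 30.8, 158.0]
eef_rot: [0.002, -3.141, 0.0]
ft_force: [-4.1, -0.5, 8.7]
gripper_width: 0.8
finger_force: 4.7
```

Request:
send_rows(
  increments=[0,0,0.05,0,0,0,0,0,0,0,0,0],
)

```text
clock: 27.28
tool_pos: [530.7, 30.8, 157.5]
eef_rot: [0.002, -3.141, 0.0]
ft_force: [-5.4, 0.2, 9.5]
gripper_width: 0.1
finger_force: 4.7
```

Request:
send_rows(
  increments=[0,0,0.05,0,0,0,0,0,0,0,0,0],
)

```text
clock: 27.52
tool_pos: [530.7, 30.9, 157.3]
eef_rot: [0.002, -3.141, 0.0]
ft_force: [-5.7, -0.4, 12.4]
gripper_width: 0.8
finger_force: 6.6
```

Request:
send_rows(
  increments=[0,0,0.04,0,0,0,0,0,0,0,0,0],
)

```text
clock: 27.78
tool_pos: [530.7, 30.8, 157.3]
eef_rot: [0.002, -3.141, 0.0]
ft_force: [-6.3, 0.1, 16.9]
gripper_width: 0.2
finger_force: 8.4
```

It stops at 157.3, the same height as the head, with the force rising. One slight extra press, then up and away.

Request:
send_rows(
  increments=[0,0,0.04,0,0,0,0,0,0,0,0,0],
)

```text
clock: 28.02
tool_pos: [530.7, 30.8, 157.2]
eef_rot: [0.002, -3.141, 0.0]
ft_force: [-7.9, -0.9, 21.2]
gripper_width: 0.5
finger_force: 10.2
```

Request:
send_rows(
  increments=[0,0,-0.5,0,0,0,0,0,-1.5,0,0,0,0,0,-3,0,0,0,0,0,-3,0,0,0,0,3,-2,0,0,0,0,4,0,0,0,0,0,4,0,0,0,0,0,4,0,0,0,0,0,4,0,0,0,0,0,0,0,0,0,0,0,0,0,0,0,0],
)

```text
clock: 29.4
tool_pos: [530.6, 220.5, 255.6]
eef_rot: [0.003, -3.142, 0.001]
ft_force: [0.3, -0.4, -0.3]
gripper_width: 0.2
finger_force: 0.0
```

```bash
python3 - <<'E'
from h import *
st();s=cams.snapshot("side");t=cams.snapshot("top")
print(cv2.cvtColor(s["img"],6)[203:216,260:282]);print(cv2.cvtColor(t["img"],6)[205:221,256:274])
E
```

```text
t 29.4 p [530.6 220.5 255.6] F [ 0.3 -0.4 -0.3] M [0.02 0.01 0.01] w 0.2 ff 0.0
[[-1.    -0.002 -0.   ]
 [-0.002  1.    -0.   ]
 [ 0.    -0.    -1.   ]]
[[ 41  41  42  41  39  41  38  42  41  41  44  42  51  61  65  65  64  62
   76 124 171 181]
 [ 44  43  43  43  41  43  44  42  42  45  49  52  58  59  62  66  65  62
   75 113 160 178]
 [ 49  48  46  47  48  48  47  47  49  52  60  61  59  54  55  59  64  66
   73  96 131 161]
 [ 61  57  58  58  59  57  57  57  51  57  67  70  56  40  36  44  56  66
   74  90 108 129]
 [ 69  69  70  69  68  67  69  65  62  64  70  68  59  35  21  27  41  59
   74  93 101 106]
 [ 65  65  65  66  69  70  69  68  67  67  68  68  59  35  22  19  28  49
   72  95 102 103]
 [ 56  55  56  55  57  59  59  63  65  60  62  64  58  36  22  18  23  39
   70  94 103 103]
 [ 50  49  49  48  50  53  58  60  61  57  54  54  59  36  21  23  25  42
   71  95 104 106]
 [ 48  50  50  50  51  55  60  61  61  58  52  57  58  37  24  29  38  55
   75  96 102 102]
 [ 57  60  59  59  60  63  65  63  62  58  53  57  59  39  32  46  53  63
   79  95 104 103]
 [ 70  70  70  68
[... 763 characters left out ...]
 30  46  60  61  60  58]
 [ 87  89  75  59  55  42  23  21  21  25  21  20  23  43  57  62  61  60]
 [ 87  88  74  60  54  37  22  22  25  23  26  21  21  34  50  60  59  59]
 [ 86  87  75  60  47  32  20  23  23  25  26  22  18  32  49  60  60  60]
 [ 88  87  76  60  50  32  19  21  23  26  22  23  22  34  51  60  59  57]
 [ 88  88  76  60  55  39  22  20  23  19  20  23  26  40  54  59  59  59]
 [ 88  88  78  62  58  49  37  29  24  20  26  29  35  52  59  60  59  59]
 [ 89  88  79  62  59  60  56  45  36  32  36  43  52  62  63  61  62  63]
 [ 88  88  80  69  61  63  64  64  65  67  66  69  70  74  76  75  77  88]
 [ 88  86  85  80  75  77  79  79  83  89  89  88  87  87  86  86  96 126]]
```

```bash
python3 -c "from rig import r;print(r.sign_off())"
```

```text
the job is handed in; nothing more can be done
None
```

The large push rivet is in the empty corner hole with its head flat on the cover; its pin was then pushed in flush (highest push about 21 N) and released, and the job was handed in at about 29.5 s with the arm clear.

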